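# Breakfast things back on their cork mats

## Task

Put the breakfast things back on their own cork mats: each mat is cut to the shape of one thing and has a dark line marking that thing's outline. Stand the cup, the salt shaker, the tea packet and the pepper mill upright in the middle of the mat that fits each, the packet square to its outline and the cup's handle over the handle-shaped tab, and knock none of them over on the way.

Things in the scene. Friction and masses are not known exactly. Their poses are not given: they have to be found in the camera images.
- cup: Small open cup with one handle, dark above, pale below; 53 mm high, 60 wide, 84 long with handle, 0.13 kg. Starts upright. Origin: underside, middle of the whole length; z up. Handle towards its own -y; centre of the round bowl 12 mm from the origin towards +y. Bowl about 58 mm across (along x) near the rim, 42 at the base. Grip it across x at the bowl's centre, 40 to 45 mm up.
- cup_handle (a point): Point on the outer part of the cup's handle, 38 mm from the cup's origin towards its -y, 35 mm up.
- salt_shaker: Salt shaker: clear round body with a pale domed, pierced top; 44 mm in diameter, 90 mm high, 0.1 kg. Starts upright. Origin: centre of the underside, z up. Grip it round the body 50 to 58 mm up.
- tea_packet: Upright green cardboard packet, rigid and closed; 39 mm (its x) by 68 mm (its y) by 150 mm high, 0.075 kg. Origin: centre of the underside, z up. Grip it across the 39 mm, 90 to 130 mm up. Either way round is right.
- pepper_mill: Dark wooden turned pepper mill with a ball-shaped head and a small metal knob; base 58 mm in diameter, 170 mm high, 0.18 kg. Origin: centre of the underside, z up. The head is 48 mm in diameter, centred 141 mm up; grip it there. The head does not turn.
- mat_cup: The mat for the cup. Cork, fixed, 5 mm thick; origin on its underside (z = 0); a disc of 84 mm diameter, centre 12 mm from the origin towards the mat's +y, with a 38 mm wide tab for the handle reaching 54 mm from the origin towards -y. With the cup in place its origin and axes agree with the mat's.
- mat_small_round: The mat for the salt shaker. Cork, fixed, 5 mm thick; origin on its underside (z = 0); a disc of 70 mm diameter with a 44 mm ring marked on it.
- mat_oblong: The mat for the tea packet. Cork, fixed, 5 mm thick; origin on its underside (z = 0); 65 mm (its x) by 94 mm (its y), marked with a 39 by 68 mm rectangle; the packet's x axis goes along the mat's x, either way round.
- mat_large_round: The mat for the pepper mill. Cork, fixed, 5 mm thick; origin on its underside (z = 0); a disc of 88 mm diameter with a 58 mm ring marked on it.

How it is judged:
By the outcome, as a careful person would: the job done as asked, in the order asked, and still so for the second after the job is handed in, with the robot touching nothing.
It also fails if it takes over 128 s, if anything falls off the work surface, if the arm or the gripper's body presses on something with over 40 N, if the wrist force passes 120 N, or if a joint passes its speed limit or range.

## Robot

A 6-joint arm with a two-finger parallel gripper is mounted at the origin on a cart in front of the work surface, level with it; the furniture and walls round the work are solid. World frame = base frame: x ahead of the robot, y to its left, z up, the work surface at z = 0. Lengths are in m, angles in rad, forces in N, time in s.
With the tool pointing down it reaches from about 0.3 to 0.875 m from the base axis. Payload 6.4 kg.
Tool frame: the origin (TCP) lies on the centre line of the jaws, within the pads' length; the fingertips stand 25 mm ahead of it and the grasp point (between the pads) lies 6 mm ahead of it (ctrl.tip_reach is the distance from the TCP to the fingertips, in m); z points along the fingers, y is the line along which they close (so a half turn about z gives the same grasp; the last joint's range is limited). The gripper opens to 85 mm and grips with 20 to 120 N. Pads are 22 mm wide; open, the fingers measure 114 mm over their backs; the gripper's body (76 mm by 85 mm) begins 54 mm behind the grasp point. The pads swing forward as they close: fully open they stand 13 mm farther back than shut.
Start: joints at [-1.385, 0.181, 1.607, -0, 1.354, -0.206], TCP at [0.22, -0.531, 0.256] pointing down, gripper open.
Joint ranges: [-2.99, 2.99], [-0.89, 2.07], [0.3, 2.58], [-1.14, 4.28], [0, 2.63], [-3.12, 3.12]. Speed limits (rad/s): [2.57, 2.57, 3.01, 3.14, 3.14, 3.14].

## Interface

Orientations are given as a unit quaternion [w, x, y, z].
In Python, from bench import ctrl gives the robot as it stands.
- The arm moves only by the tool servo_tool, never from a script. Its argument "motion" is a list that holds one entry, the list of rows, each a list of 5 numbers: the shift along the tool's x, y, z in cm, then the turn about the tool's z in degrees, then the closure, from -1 (fully open) to 1 (shut). In form: [[[dx, dy, dz, twist, claw], ...]]. A call has 1 to 5 rows; each row is the pose to reach, as a shift and turn from the pose commanded when the call began, along the tool's axes at that moment; what a row does not reach only later rows make up. A row lasts 1/10 s, in which the tool goes at most 50 mm and 8.59 degrees, less where a joint would pass 70% of its speed; a pose out of reach is approached as far as the arm can. A call with a gripper value outside its range is refused whole. The fingers move at their own pace and stop on an object; the grip force is fixed at half the most. Time passes only in rows, so rows that repeat a pose let the fingers close. It gives the time, the measured TCP pose, the force, the opening and the grip force at its end, in the units of the state.
- ctrl.get_obs(): the state, without advancing time (a new reading comes with each control period).
- ctrl.camera(name): name is "side" or "top"; returns a dict with "pixels" (480x640x3 uint8, red, green, blue), "depth" (480x640 float32, m along the optical axis (not along the pixel's ray), 0 where there is no reading), "fx", "fy", "cx", "cy" (pixels), "k1" (the pictures are not rectified: a ray, as slopes to the right and down, at radius r is drawn at 1 + k1 r^2 times it, then the intrinsics apply), "R" (3x3) and "t" (3): a world point X has camera coordinates R X + t. Camera axes: x right, y down, z forward; pixel columns grow to the right and rows downward; lengths in m; the calibration is good to about 2 mm. A picture is of the moment at which its call begins.
- ctrl.hand_in(): hands the job in; it is judged then, once.
The state is a dict: "time_s": time; "q": joint angles; "dq": joint speeds; "joint_efforts": joint torques, N m; "eef_pos": TCP position; "eef_rot": TCP orientation; "wrist_force": force on the tool from outside, world axes, zero at the start; "torque": the same for the moment, N m; "opening": opening from 0.0 (shut) to 1.0 (fully open); "grasp_force": force on a finger pad.
Only numpy, scipy, OpenCV 4.12 (cv2) and the standard library are available. Lean on these libraries where they do the work, as an engineer would, in place of code of your own. Each camera call takes 0.05 s, during which the arm holds its last target. There are 200 camera calls.

## Working session

There is one attempt and no reset: what is moved stays moved. The work goes in short steps, Python scripts to look and compute and a tool call to move; the robot and the scene stay as the last step left them, time stands still between calls to the robot, and variables do not carry over. Pictures are saved under pics/ and viewed, at most 14 in all, crops included, and the job is handed in when it is done.

Besides the shell and the picture viewer there is one more tool, called after "Emit:" as name(argument=value, ...) on one line, values as JSON. servo_tool: Moves the arm, as the interface text tells. Its arguments: {"type":"object","properties":{"motion":{"type":"array"}},"required":["motion"]}

```bash
ls; mkdir -p pics; cat > h.py <<'E'
import numpy as np, cv2
from bench import ctrl
def cam(n):
    c=ctrl.camera(n); c['R']=np.array(c['R']); c['t']=np.array(c['t']); return c
def rays(c,uv):
    uv=np.atleast_2d(np.array(uv,float)); d=np.c_[(uv[:,0]-c['cx'])/c['fx'],(uv[:,1]-c['cy'])/c['fy']]
    s=d.copy()
    for _ in range(20): s=d/(1+c['k1']*(s**2).sum(1,keepdims=True))
    return s
def plane(c,uv,z):
    s=rays(c,uv); D=np.c_[s,np.ones(len(s))]@c['R']; o=-c['R'].T@c['t']
    return o+D*((z-o[2])/D[:,2])[:,None]
def depthpts(c):
    v,u=np.mgrid[0:480,0:640]; s=rays(c,np.c_[u.ravel(),v.ravel()]); z=c['depth'].ravel()[:,None]
    P=(np.c_[s,np.ones(len(s))]*z-c['t'])@c['R']; P[z[:,0]==0]=np.nan
    return P.reshape(480,640,3)
def proj(c,X):
    p=np.atleast_2d(X)@c['R'].T+c['t']; s=p[:,:2]/p[:,2:]; s=s*(1+c['k1']*(s**2).sum(1,keepdims=True))
    return np.c_[s[:,0]*c['fx']+c['cx'],s[:,1]*c['fy']+c['cy']]
def save(c,n): cv2.imwrite('pics/'+n,c['pixels'][:,:,::-1])
E
python3 - <<'E'
from h import *
for n in('top','side'):
    c=cam(n); save(c,n+'0.png'); print(n,-c['R'].T@c['t'],c['R'].round(3).tolist(),c['fx'],c['k1'])
    np.save(n+'0.npy',c,allow_pickle=True)
print(ctrl.get_obs())
E
```

```text
pics
top [0.21388584 0.0872679  1.48561686] [[-0.256, -0.967, 0.006], [-0.941, 0.248, -0.23], [0.221, -0.065, -0.973]] 523.2309195638297 -0.09225797896856634
side [0.07995957 0.53279642 0.88231089] [[-0.719, -0.695, 0.019], [-0.542, 0.544, -0.641], [0.435, -0.471, -0.768]] 467.87911247517434 -0.03816663493327927
{'time_s': 0.1, 'q': array([-1.38529438e+00,  1.81507462e-01,  1.60794100e+00, -3.00516080e-05,
        1.35380214e+00, -2.06296042e-01]), 'dq': array([-0.00119794, -0.00176849, -0.0023287 , -0.00043426, -0.00078771,
        0.00058751]), 'joint_efforts': array([-3.84316727e-04, -4.45878911e+01, -3.52238059e+01, -4.70111700e-04,
        4.22675323e-03, -4.31471946e-06]), 'eef_pos': array([ 0.21948426, -0.5309446 ,  0.25543538]), 'eef_rot': array([-8.29083629e-04,  9.80872109e-01,  1.94651533e-01, -6.05120860e-06]), 'wrist_force': array([ 0.23128661, -0.14236018,  0.44946591]), 'torque': array([ 0.00307448, -0.00043259,  0.00397428]), 'grasp_force': 0.0, 'opening': 0.9986418431455845}
```

View pics/top0.png

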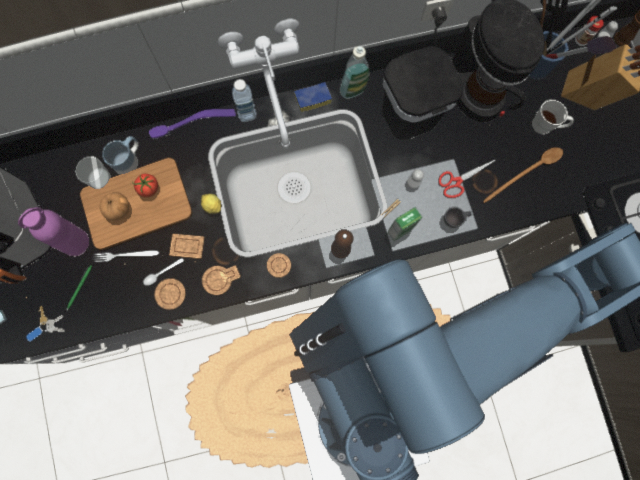

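View pics/side0.png

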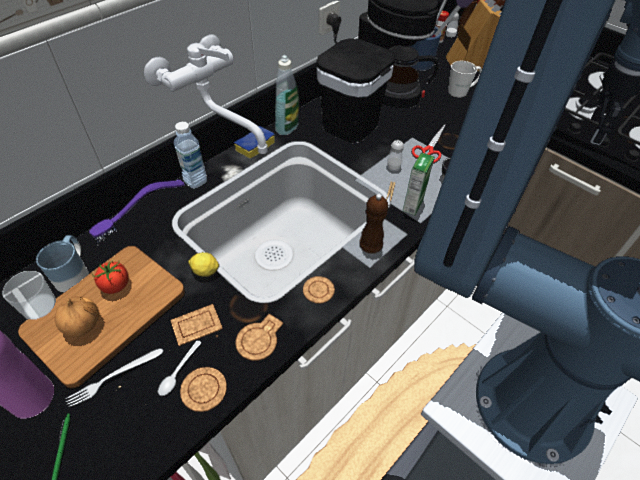

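The top view shows the mats: oblong (187,245), large round (170,293), cup mat (221,279), small round (279,264). The things: mill (343,241), shaker (415,180), packet (407,220) and cup (455,217). The side view shows the same, but the arm partly hides the cup at (447,165).

```bash
python3 - <<'E'
from h import *
T=np.load('top0.npy',allow_pickle=True).item(); S=np.load('side0.npy',allow_pickle=True).item()
PT=depthpts(T); PS=depthpts(S)
for (n,c,P,pts) in (('top',T,PT,dict(obl=(187,245),lr=(170,293),cup=(221,279),sr=(279,264))),('side',S,PS,dict(obl=(196,324),lr=(203,389),cup=(256,340),sr=(319,289)))):
    hsv=cv2.cvtColor(c['pixels'],cv2.COLOR_RGB2HSV)
    m=((hsv[...,0]<22)&(hsv[...,1]>70)&(hsv[...,2]>70)).astype(np.uint8)*255
    m=cv2.morphologyEx(m,cv2.MORPH_CLOSE,np.ones((7,7)))
    for k,(u,v) in pts.items():
        nl,lab,st,ce=cv2.connectedComponentsWithStats(m)
        l=lab[v,u]; mm=(lab==l)
        q=P[mm]; ct=max(cv2.findContours(mm.astype(np.uint8),0,cv2.CHAIN_APPROX_NONE)[0],key=cv2.contourArea)
        w=plane(c,ct[:,0],0.005)[:,:2]*1000
        r=cv2.minAreaRect(w.astype(np.float32)); M=cv2.moments(w.astype(np.float32).reshape(-1,1,2))
        print(n,k,st[l],'rect',np.round(r[0],1),np.round(r[1],1),round(r[2],1),'cent',round(M['m10']/M['m00'],1),round(M['m01']/M['m00'],1),'depthz',np.nanmedian(q[:,2]).round(4))
a=cv2.resize(T['pixels'][140:270,310:500],None,fx=4,fy=4,interpolation=2)
b=cv2.resize(S['pixels'][120:270,340:480],None,fx=4,fy=4,interpolation=2)
cv2.imwrite('pics/tc.png',a[:,:,::-1]);cv2.imwrite('pics/sc.png',b[:,:,::-1])
print('heights')
for k,(u,v) in dict(mill=(343,241),shaker=(415,180),packet=(407,220),cup=(455,217)).items():
    q=PT[v-22:v+22,u-22:u+22].reshape(-1,3); i=np.nanargmax(q[:,2]); print(k,q[i].round(4))
E
```

```text
top obl [169 233  36  26 783] rect [602.  348.4] [98.6 69.5] 69.8 cent 601.9 348.3 depthz 0.0037
top lr [154 278  32  32 809] rect [477.6 423.5] [89.3 89.2] 78.0 cent 477.7 423.4 depthz 0.0031
top cup [201 249  40  47 991] rect [493.2 266.9] [104.2 125. ] 54.6 cent 488.3 274.3 depthz 0.003
top sr [267 253  24  25 478] rect [478.6 102.8] [66.  69.8] 75.7 cent 478.8 102.7 depthz 0.0041
side obl [ 170  304   53   42 1298] rect [594.5 352.9] [95.4 80.6] 70.2 cent 599.9 350.6 depthz 0.0046
side lr [ 180  367   47   45 1639] rect [476.9 426. ] [88.  88.1] 4.0 cent 476.6 425.9 depthz 0.0042
side cup [ 235  314   48   47 1560] rect [485.9 277.3] [ 90.7 108.9] 38.3 cent 485.2 278.1 depthz 0.0046
side sr [303 276  32  27 692] rect [478.2 104.6] [69.7 69.7] 44.8 cent 478.3 105.0 depthz 0.0035
heights
mill [ 0.4787 -0.0803  0.1736]
shaker [ 0.6195 -0.3429  0.0958]
packet [ 0.4839 -0.2859  0.1591]
cup [ 0.4778 -0.4593  0.0615]
```

View pics/tc.png

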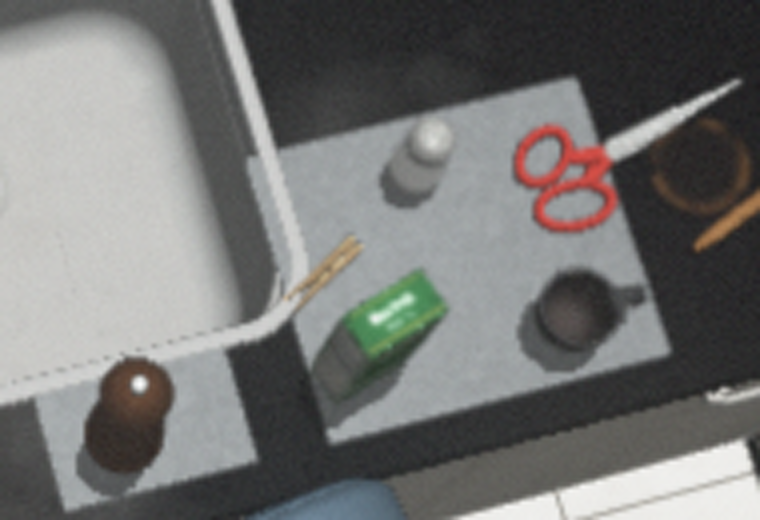

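View pics/sc.png

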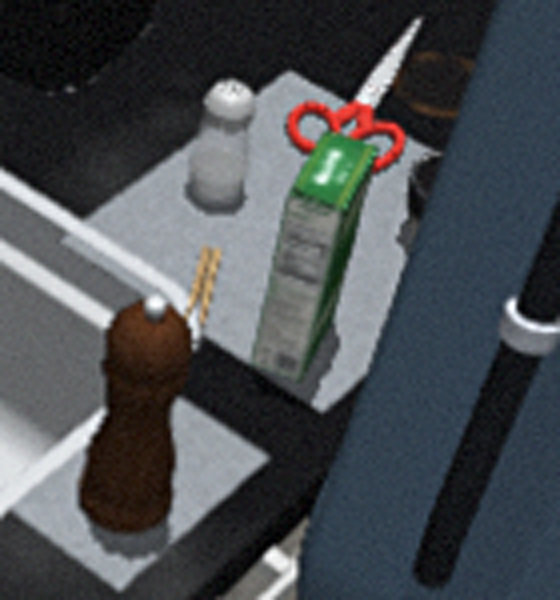

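The crops show the packet leaning away from the top camera only through parallax, the chopstick ends near (330,270) in the top crop, and the cup with its handle pointing right. In the side view the arm covers the cup. Now I'll measure positions.

```bash
cat >> h.py <<'E'
def tri(T,a,S,b):
    # midpoint of two rays, and gap
    L=[]
    for c,p in((T,a),(S,b)):
        s=rays(c,p)[0]; d=np.r_[s,1]@c['R']; L.append((-c['R'].T@c['t'],d/np.linalg.norm(d)))
    (o1,d1),(o2,d2)=L; k=np.linalg.lstsq(np.c_[d1,-d2],o2-o1,rcond=None)[0]
    p,q=o1+k[0]*d1,o2+k[1]*d2; return (p+q)/2,np.linalg.norm(p-q)
def comp(m,uv):
    n,lab,st,ce=cv2.connectedComponentsWithStats(m.astype(np.uint8),connectivity=4); 
    return lab==lab[uv[1],uv[0]]
def cnt(m): return max(cv2.findContours(m.astype(np.uint8),0,cv2.CHAIN_APPROX_NONE)[0],key=cv2.contourArea)[:,0]
def cork(c):
    h=cv2.cvtColor(c['pixels'],cv2.COLOR_RGB2HSV); m=((h[...,0]<22)&(h[...,1]>70)&(h[...,2]>120)).astype(np.uint8)
    return cv2.morphologyEx(cv2.morphologyEx(m,cv2.MORPH_CLOSE,np.ones((5,5))),cv2.MORPH_OPEN,np.ones((5,5)))
E
python3 - <<'E'
from h import *
T=np.load('top0.npy',allow_pickle=True).item(); S=np.load('side0.npy',allow_pickle=True).item()
PT=depthpts(T)
for (n,c,pts) in (('top',T,dict(obl=(187,245),lr=(170,293),cup=(221,279),sr=(279,264))),('side',S,dict(obl=(196,324),lr=(203,389),cup=(256,340),sr=(319,289)))):
    m=cork(c)
    for k,uv in pts.items():
        mm=comp(m,uv); w=(plane(c,cnt(mm),0.005)[:,:2]*1000).astype(np.float32)
        r=cv2.minAreaRect(w); print(n,k,np.round(r[0],1),np.round(r[1],1),round(r[2],1))
        if k=='cup':
            # inscribed circle via distance transform for bowl disc, farthest point for tab
            dt=cv2.distanceTransform(cv2.copyMakeBorder(cv2.morphologyEx(mm.astype(np.uint8),cv2.MORPH_CLOSE,np.ones((9,9))),1,1,1,1,0),2,5)
            _,_,_,p=cv2.minMaxLoc(dt); c0=plane(c,(p[0]-1,p[1]-1),.005)[0,:2]*1000
            for _ in range(15):
                d=np.linalg.norm(w-c0,axis=1); s=w[d<46]; A=np.c_[2*s,np.ones(len(s))]
                x=np.linalg.lstsq(A,(s**2).sum(1),rcond=None)[0]; c0=x[:2]; R=np.sqrt(x[2]+c0@c0)
            f=w[d>54]; t=f.mean(0)-c0; print('  disc',c0.round(1),'R',R.round(1),'tabdir',np.degrees(np.arctan2(t[1],t[0])).round(1),d.max().round(1),len(f))
h=cv2.cvtColor(T['pixels'],cv2.COLOR_RGB2HSV); hs=cv2.cvtColor(S['pixels'],cv2.COLOR_RGB2HSV)
# packet top: bright green
for n,c,hh,P,uv in(('top',T,h,PT,(412,217)),('side',S,hs,depthpts(S),(424,160))):
    hi=P[...,2]>0.138; mm=comp(hi&(P[...,0]>.4)&(abs(P[...,1]+.29)<.07),uv)
    w=(plane(c,cnt(mm),.150)[:,:2]*1000).astype(np.float32); r=cv2.minAreaRect(w)
    print(n,'packet',mm.sum(),[np.round(x,1) for x in r],cv2.boxPoints(r).round(0).tolist(),'zmed',np.nanmedian(P[mm][:,2]))
# cup dark: value small vs grey cloth
v=h[...,2]
print(v[205:232:2,440:476:1].tolist())
E
```

```text
top obl [602.  347.7] [94.6 64.7] 70.1
top lr [477.6 423.5] [84.5 82.8] 75.6
top cup [479.  275.2] [103.3  80.5] 75.4
  disc [482.  284.9] R 40.9 tabdir -80.9 66.4 18
top sr [480.  102.4] [66.  66.9] 75.7
side obl [600.6 350.8] [94.1 66.8] 70.3
side lr [476.6 426.1] [84.6 86.8] 51.2
side cup [487.4 278.2] [ 83.5 106.4] 34.6
  disc [481.  287.1] R 41.4 tabdir -80.8 66.4 24
side sr [479.  105.3] [67.6 69.7] 44.7
top packet 337 [array([ 486.5, -261.2]), array([36.2, 69.9]), np.float64(17.3)] [[459.0, -233.0], [480.0, -300.0], [514.0, -289.0], [493.0, -222.0]] zmed 0.1492894746769741
side packet 324 [array([ 483.6, -252.8]), array([36.5, 77.7]), np.float64(17.1)] [[455.0, -221.0], [478.0, -295.0], [512.0, -285.0], [490.0, -210.0]] zmed 0.14837829045030865
[[162, 163, 162, 159, 163, 160, 160, 163, 161, 158, 159, 164, 161, 160, 153, 154, 157, 155, 161, 165, 166, 161, 162, 160, 159, 156, 159, 156, 156, 136, 78, 50, 45, 46, 44, 46], [162, 163, 159, 161, 161, 159, 159, 160, 155, 130, 130, 120, 111, 104, 94, 98, 98, 107, 128, 147, 152, 159, 158, 160, 159, 159, 157, 159, 154, 153, 128, 70, 49, 
[... 1234 characters left out ...]
2, 163, 159, 160, 159, 161, 161, 159, 142], [107, 91, 90, 88, 89, 81, 73, 61, 48, 56, 56, 64, 73, 76, 69, 66, 65, 61, 77, 76, 89, 119, 150, 159, 158, 161, 160, 159, 161, 164, 159, 159, 162, 161, 163, 158], [122, 97, 89, 88, 89, 86, 92, 88, 83, 76, 67, 61, 54, 55, 57, 61, 70, 76, 95, 144, 158, 161, 166, 162, 160, 159, 162, 162, 157, 160, 161, 159, 160, 162, 162, 160], [167, 150, 114, 99, 86, 86, 89, 89, 88, 85, 85, 87, 86, 88, 89, 84, 88, 105, 141, 158, 161, 157, 159, 158, 158, 161, 159, 157, 154, 153, 154, 148, 130, 117, 107, 92], [161, 165, 163, 156, 145, 111, 94, 88, 87, 88, 92, 88, 86, 86, 98, 107, 144, 156, 156, 158, 158, 162, 158, 153, 142, 115, 106, 93, 85, 70, 63, 56, 50, 52, 50, 48]]
```

```bash
python3 - <<'E'
from h import *
T=np.load('top0.npy',allow_pickle=True).item(); S=np.load('side0.npy',allow_pickle=True).item()
PT=depthpts(T);PS=depthpts(S)
def blob(c,lo,hi,box):
    u,v,r=box; g=c['pixels'].astype(int).sum(2)/3; m=np.zeros(g.shape,bool); m[v-r:v+r+1,u-r:u+r+1]=(g[v-r:v+r+1,u-r:u+r+1]>lo)
    ys,xs=np.nonzero(m); w=g[ys,xs]-lo; return np.array([(xs*w).sum(),(ys*w).sum()])/w.sum(),len(xs)
a,n1=blob(T,110,256,(345,236,4)); b,n2=blob(S,120,256,(378,196,5)); print('knob',a,n1,b,n2,tri(T,a,S,b))
# silhouettes by height bands from depth (top camera rows near top)
for n,c,P in(('top',T,PT),('side',S,PS)):
    for k,(x,y),z0,z1,zp in(('mill',(.478,-.08),.128,.16,.141),('shaker',(.62,-.345),.075,.1,.08),('packet',(.486,-.26),.146,.16,.15),('cup',(.475,-.46),.044,.07,.053)):
        m=(P[...,2]>z0)&(P[...,2]<z1)&(np.hypot(P[...,0]-x,P[...,1]-y)<.07)
        if m.sum()<10: print(n,k,'none');continue
        w=(plane(c,np.argwhere(m)[:,::-1],zp)[:,:2]*1000).astype(np.float32)
        print(n,k,m.sum(),'rect',[np.round(q,1).tolist() for q in cv2.minAreaRect(w)],'circ',[np.round(q,1) for q in cv2.minEnclosingCircle(w)],'z',np.percentile(P[m][:,2],[50,95]).round(4))
    # clearance: anything tall on the way
m=(PT[...,2]>.04)&(PT[...,0]>.45)&(PT[...,0]<.95)&(PT[...,1]<-.3)&(PT[...,1]>-.62)
q=PT[m]; print(len(q))
# cup mask with outline
m=(PT[...,2]>.044)&(PT[...,2]<.075)&(np.hypot(PT[...,0]-.475,PT[...,1]+.46)<.07)
for r in range(203,236): print(r,''.join('#' if x else '.' for x in m[r,436:480]))
E
```

```text
knob [344.41755468 235.46831183] 16 [379.48955957 193.49298122] 57 (array([ 0.47978487, -0.08191071,  0.1726679 ]), np.float64(0.00036046820884476496))
top mill 246 rect [[480.1, -83.0], [47.5, 48.7], 74.6] circ [array([480.5, -82.4]), np.float64(25.2)] z [0.1519 0.1586]
top shaker 90 rect [[618.1, -344.0], [32.7, 27.9], 8.4] circ [array([ 618., -343.]), np.float64(17.1)] z [0.0848 0.0915]
top packet 283 rect [[487.5, -262.9], [34.7, 66.1], 17.1] circ [array([ 486. , -263.4]), np.float64(35.6)] z [0.15   0.1542]
top cup 139 rect [[480.6, -422.3], [61.0, 72.9], 35.3] circ [array([ 478.4, -427.6]), np.float64(39.8)] z [0.0499 0.0559]
side mill 355 rect [[478.9, -76.4], [48.6, 63.2], 28.7] circ [array([478.1, -76.8]), np.float64(32.1)] z [0.1486 0.1581]
side shaker 98 rect [[616.6, -340.3], [33.9, 37.9], 72.1] circ [array([ 616.6, -340.4]), np.float64(21.9)] z [0.0841 0.0895]
side packet 270 rect [[485.6, -256.2], [34.6, 70.0], 17.2] circ [array([ 484.9, -257.4]), np.float64(36.2)] z [0.1487 0.1512]
side cup 31 rect [[498.2, -407.8], [13.4, 42.3], 13.5] circ [array([ 492.4, -409.2]), np
[... 955 characters left out ...]
..............
222 ...........##.............###...............
223 ...........###...........###................
224 .............###........###.................
225 .............#####.######...................
226 ...............########.....................
227 ............................................
228 ............................................
229 ............................................
230 ............................................
231 ............................................
232 ............................................
233 ............................................
234 ............................................
235 ............................................
```

```bash
python3 - <<'E'
from h import *
T=np.load('top0.npy',allow_pickle=True).item(); PT=depthpts(T)
m=(PT[...,2]>.044)&(PT[...,2]<.075)&(np.hypot(PT[...,0]-.475,PT[...,1]+.46)<.07)
uv=np.argwhere(m)[:,::-1]; w=plane(T,uv,.052)[:,:2]*1000; c0=plane(T,(454.5,216),.052)[0,:2]*1000
for _ in range(20):
    d=np.linalg.norm(w-c0,axis=1); s=w[(d<30)&(d>18)]; x=np.linalg.lstsq(np.c_[2*s,np.ones(len(s))],(s**2).sum(1),rcond=None)[0]; c0=x[:2]
print('rim',c0,np.sqrt(x[2]+c0@c0))
h=uv[uv[:,0]>=436+30]; hw=plane(T,h,.045)[:,:2]*1000; 
i=d.argsort()[-12:]; t=plane(T,uv[d>33],.046)[:,:2]*1000-c0; print('handle dir',np.degrees(np.arctan2(t.mean(0)[1],t.mean(0)[0])),t.mean(0), np.linalg.norm(t,axis=1).max())
q=PT[m]; print('depth xy centroid', q[d<30][:,:2].mean(0), 'rim z',np.median(q[d<30][:,2]))
o=ctrl.get_obs(); from scipy.spatial.transform import Rotation as R
r=o['eef_rot']; print(R.from_quat([*r[1:],r[0]]).as_matrix().round(3))
E
```

```text
rim [ 478.03996753 -417.4017797 ] 27.635615637117624
handle dir -87.99085943767118 [  1.49987785 -42.75531819] 52.58397602836483
depth xy centroid [ 0.47848914 -0.41909153] rim z 0.04980914796446305
[[ 0.924  0.382 -0.   ]
 [ 0.382 -0.924  0.002]
 [ 0.    -0.002 -1.   ]]
```

Emit:
servo_tool(motion=[[[4,-0.1,0,0,-1],[8,-0.2,0,0,-1],[12,-0.3,0,0,-1],[16,-0.4,0,0,-1],[20,-0.5,0,0,-1]]])

```text
time_s: 0.6
eef_pos: [0.4037, -0.4494, 0.2558]
eef_rot: [-0.0, 0.981, 0.195, -0.0]
wrist_force: [0.4, -0.5, 0.1]
opening: 0.995
grasp_force: 0.0
```

Emit:
servo_tool(motion=[[[4,-0.1,0,-7,-1],[8.3,-0.3,0,-14,-1],[8.3,-0.3,1,-21,-1],[8.3,-0.3,2,-28,-1],[8.3,-0.3,3,-35,-1]]])

```text
time_s: 1.1
eef_pos: [0.4784, -0.4153, 0.2253]
eef_rot: [-0.001, 0.875, 0.483, -0.0]
wrist_force: [-0.3, 0.4, -0.0]
opening: 1.003
grasp_force: 0.0
```

Emit:
servo_tool(motion=[[[0,0,0,-7,-1],[0,0,0,-14,-1],[0,0,0,-21,-1],[0,0,0,-28,-1],[0,0,0,-34.6,-1]]])

```text
time_s: 1.6
eef_pos: [0.4779, -0.4157, 0.2256]
eef_rot: [-0.001, 0.693, 0.721, 0.0]
wrist_force: [0.4, -0.2, -0.3]
opening: 0.997
grasp_force: 0.0
```

```bash
cat >> h.py <<'E'
from scipy.spatial.transform import Rotation as Ro
def go(x,y,z,yaw=None):
    o=ctrl.get_obs(); r=o['eef_rot']; M=Ro.from_quat([*r[1:],r[0]]).as_matrix()
    d=M.T@(np.array([x,y,z])-o['eef_pos'])*100
    ya=np.degrees(np.arctan2(M[1,1],M[0,1])); print('tool cm',d.round(2),'tool-y yaw',ya.round(2),'q',o['q'].round(2),'open',round(o['opening'],3))
    if yaw is not None: print('twist',round(-((yaw-ya+90)%180-90),2))
E
python3 - <<'E'
from h import *
c=cam('side'); np.save('side1.npy',c,allow_pickle=True); t=cam('top'); np.save('top1.npy',t,allow_pickle=True)
a=cv2.resize(c['pixels'][60:260,380:560],None,fx=2.5,fy=2.5); b=cv2.resize(t['pixels'][140:260,380:540],None,fx=2.5,fy=2.5)
im=np.zeros((800,450,3),np.uint8); im[:500,:450]=a; im[500:800,:400]=b; 
cv2.imwrite('pics/s1.png',cv2.hconcat([a,cv2.copyMakeBorder(b,0,200,0,0,0)])[:,:800,::-1])
P=depthpts(c); m=(P[...,2]>.03)&(P[...,2]<.075)&(np.hypot(P[...,0]-.478,P[...,1]+.417)<.06)
q=P[m]; print(len(q)); 
if len(q): print(q.min(0),q.max(0),np.argwhere(m).min(0),np.argwhere(m).max(0)); print(np.percentile(q[:,2],[50,90,98]))
go(.478,-.416,.048,2)
E
```

```text
0
tool cm [-0.04  0.02 17.77] tool-y yaw 2.1 q [-0.9   0.34  1.48 -0.    1.33 -0.94] open 1.004
twist 0.1
```

View pics/s1.png

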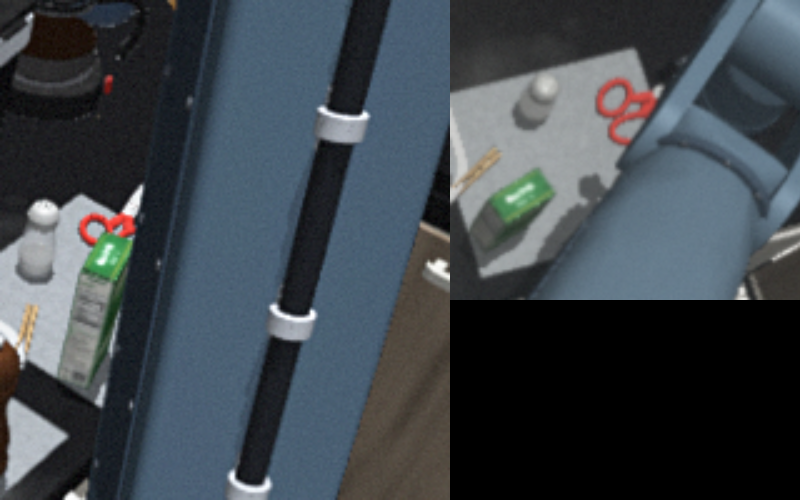

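The arm hides the cup from both cameras here. The first pair of views put the rim at 0.050 in both, against 0.053 given, so I go down.

Emit:
servo_tool(motion=[[[0,0,3.5,0,-1],[0,0,7,0,-1],[0,0,10,0,-1],[0,0,12.5,0,-1],[0,0,14,0,-1]]])

```text
time_s: 2.2
eef_pos: [0.4771, -0.4148, 0.0835]
eef_rot: [-0.002, 0.695, 0.719, 0.0]
wrist_force: [-0.5, -0.6, -0.2]
opening: 0.996
grasp_force: 0.0
```

Emit:
servo_tool(motion=[[[0,0,1,0,-1],[0,0,2,0,-1],[0,0,3,0,-1],[0,0,3.7,0,-1],[0,0,3.7,0,-1]]])

```text
time_s: 2.7
eef_pos: [0.4778, -0.4156, 0.0485]
eef_rot: [-0.001, 0.694, 0.72, 0.0]
wrist_force: [-0.6, 0.2, 0.3]
opening: 0.998
grasp_force: 0.0
```

Emit:
servo_tool(motion=[[[0,0,0,0,-0.4],[0,0,0,0,-0.2],[0,0,0,0,1],[0,0,0,0,1],[0,0,0,0,1]]])

```text
time_s: 3.2
eef_pos: [0.4788, -0.4167, 0.0506]
eef_rot: [0.001, 0.694, 0.72, -0.0]
wrist_force: [0.9, 0.2, 5.7]
opening: 0.659
grasp_force: 64.3
```

Emit:
servo_tool(motion=[[[0,0,-1,0,1],[0,0,-4,0,1],[0,0,-8,0,1],[0,0,-12,0,1],[0,0,-15,0,1]]])

```text
time_s: 3.7
eef_pos: [0.4782, -0.4162, 0.2022]
eef_rot: [0.001, 0.694, 0.72, -0.0]
wrist_force: [0.0, -0.2, -1.8]
opening: 0.659
grasp_force: 64.4
```

Emit:
servo_tool(motion=[[[0.5,0,-2,0,1],[2,0.1,-4,0,1],[4,0.15,-5,0,1],[7,0.3,-5,0,1],[10,0.4,-5,0,1]]])

```text
time_s: 4.2
eef_pos: [0.4781, -0.315, 0.2498]
eef_rot: [0.0, 0.695, 0.719, -0.0]
wrist_force: [0.1, -0.3, -1.1]
opening: 0.656
grasp_force: 64.4
```

Emit:
servo_tool(motion=[[[3.5,0.15,0,0,1],[7,0.3,0,0,1],[10.5,0.45,0,0,1],[14,0.57,0,0,1],[17.5,0.72,0,0,1]]])

```text
time_s: 4.7
eef_pos: [0.4787, -0.1392, 0.2493]
eef_rot: [-0.0, 0.694, 0.72, -0.0]
wrist_force: [1.4, -0.4, -0.6]
opening: 0.66
grasp_force: 64.4
```

Emit:
servo_tool(motion=[[[3.5,0.15,0,0,1],[7,0.3,0,0,1],[10.5,0.45,0,0,1],[14,0.57,0,0,1],[17.5,0.72,0,0,1]]])

```text
time_s: 5.2
eef_pos: [0.4796, 0.0358, 0.2494]
eef_rot: [-0.0, 0.694, 0.72, -0.0]
wrist_force: [0.7, -0.0, -1.0]
opening: 0.658
grasp_force: 64.4
```

Emit:
servo_tool(motion=[[[3.5,0.15,0,0,1],[7,0.3,0,0,1],[10.5,0.45,0,0,1],[14,0.57,0,0,1],[17,0.7,0,0,1]]])

```text
time_s: 5.7
eef_pos: [0.4805, 0.2062, 0.2494]
eef_rot: [-0.0, 0.694, 0.72, -0.0]
wrist_force: [1.0, 0.3, -1.2]
opening: 0.659
grasp_force: 64.4
```

Emit:
servo_tool(motion=[[[2.5,0.1,0,-1.5,1],[4.5,0.2,0,-3,1],[6,0.25,0,-4.5,1],[7.2,0.3,0,-6,1],[8.2,0.3,0,-7.2,1]]])

```text
time_s: 6.2
eef_pos: [0.4813, 0.2871, 0.2492]
eef_rot: [-0.0, 0.647, 0.762, -0.0]
wrist_force: [1.0, -1.1, -1.2]
opening: 0.661
grasp_force: 64.4
```

```bash
python3 - <<'E'
from h import *
go(.4815,.286,.0555,9.15); print(ctrl.get_obs()['eef_pos'])
c=cam('side'); np.save('side2.npy',c,allow_pickle=True); t=cam('top'); np.save('top2.npy',t,allow_pickle=True)
cv2.imwrite('pics/s2.png',cv2.hconcat([cv2.resize(c['pixels'][100:460,60:420],None,fx=1.1,fy=1.1),cv2.resize(t['pixels'][160:360,120:320],(396,396))])[:,:,::-1])
E
```

```text
tool cm [-1.000e-01  1.000e-02  1.938e+01] tool-y yaw 9.34 q [ 0.33  0.15  1.65 -0.    1.34  0.16] open 0.661
twist 0.19
[0.48126821 0.2870562  0.24924995]
```

View pics/s2.png

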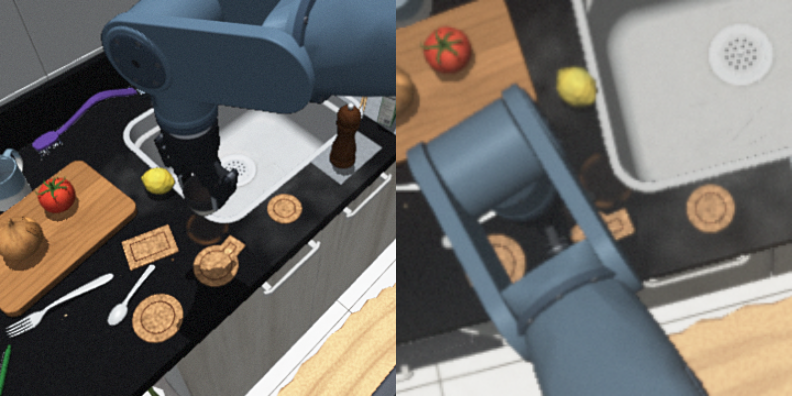

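The side view shows the cup in the gripper at (215,195), above its mat at (217,265). Lowering to just above the mat.

Emit:
servo_tool(motion=[[[0,0,1,0,1],[-0.1,0,4,0,1],[-0.1,0,7.5,0.2,1],[-0.1,0,10.5,0.2,1],[-0.1,0,13,0.2,1]]])

```text
time_s: 6.8
eef_pos: [0.4806, 0.2843, 0.1168]
eef_rot: [-0.0, 0.65, 0.76, -0.001]
wrist_force: [0.1, -0.2, -1.5]
opening: 0.662
grasp_force: 64.4
```

Emit:
servo_tool(motion=[[[0,0,2,0,1],[0,0,4,0,1],[0,0,5,0,1],[0,0,5.6,0,1],[0,0,5.6,0,1]]])

```text
time_s: 7.3
eef_pos: [0.4813, 0.2851, 0.0627]
eef_rot: [-0.0, 0.649, 0.761, -0.001]
wrist_force: [0.2, -0.0, -1.4]
opening: 0.66
grasp_force: 64.4
```

```bash
python3 - <<'E'
from h import *
go(.4815,.286,.0555,9.15); print(ctrl.get_obs()['eef_pos'])
c=cam('side'); np.save('side3.npy',c,allow_pickle=True); t=cam('top'); np.save('top3.npy',t,allow_pickle=True)
cv2.imwrite('pics/s3.png',cv2.hconcat([cv2.resize(c['pixels'][270:390,180:310],(433,400),interpolation=2),cv2.resize(t['pixels'][230:330,170:270],(360,400)[::1] and (360,400),interpolation=2)])[:,:,::-1])
E
```

```text
tool cm [0.08 0.03 0.72] tool-y yaw 9.02 q [ 0.32  0.4   1.77 -0.    0.97  0.17] open 0.66
twist -0.13
[0.4812906  0.28513905 0.06272527]
```

View pics/s3.png

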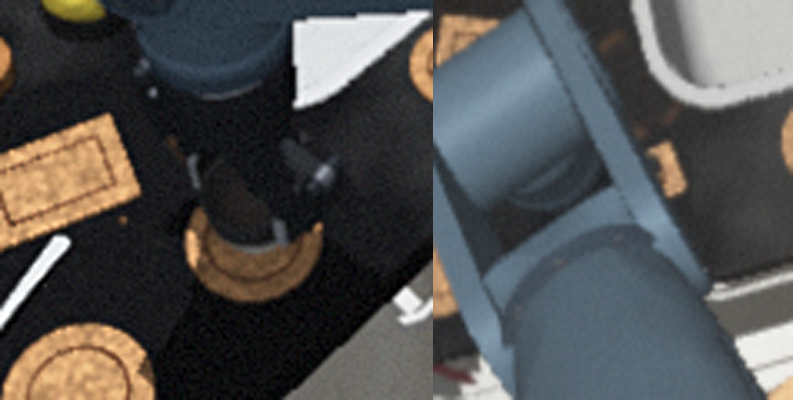

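The side view shows the cup centred above its disc with the marked ring visible under it. Setting down and releasing.

Emit:
servo_tool(motion=[[[0.05,0,0.3,0,1],[0.05,0,0.6,0,1],[0.05,0,0.75,0,1],[0.05,0,0.75,0,1],[0.05,0,0.75,0,1]]])

```text
time_s: 7.9
eef_pos: [0.4814, 0.2861, 0.0558]
eef_rot: [-0.0, 0.649, 0.761, -0.0]
wrist_force: [0.3, 0.4, -1.6]
opening: 0.657
grasp_force: 64.4
```

Emit:
servo_tool(motion=[[[0,0,0,0,0],[0,0,0,0,-0.4],[0,0,0,0,-1],[0,0,0,0,-1],[0,0,0,0,-1]]])

```text
time_s: 8.4
eef_pos: [0.4816, 0.2862, 0.0559]
eef_rot: [0.0, 0.649, 0.761, 0.0]
wrist_force: [0.3, 0.7, -0.2]
opening: 0.997
grasp_force: 0.0
```

Emit:
servo_tool(motion=[[[0,0,-1,0,-1],[0,0,-4,0,-1],[0,0,-8,0,-1],[0,0,-12,0,-1],[0,0,-17,0,-1]]])

```text
time_s: 8.9
eef_pos: [0.4804, 0.2857, 0.2269]
eef_rot: [-0.001, 0.649, 0.761, -0.001]
wrist_force: [1.8, 0.2, 0.2]
opening: 1.002
grasp_force: 0.0
```

Emit:
servo_tool(motion=[[[-5,0,-2,0,-1],[-10,0,-2,0,-1],[-15,0,-2,0,-1],[-20,0,-2,0,-1],[-25,0,-2,0,-1]]])

```text
time_s: 9.4
eef_pos: [0.5202, 0.0409, 0.247]
eef_rot: [0.001, 0.649, 0.761, 0.0]
wrist_force: [1.3, -0.0, -1.1]
opening: 1.005
grasp_force: 0.0
```

Emit:
servo_tool(motion=[[[-5,0,0,0,-1],[-10,0,0,0,-1],[-15,0,0,0,-1],[-20,0,0,0,-1],[-25,0,0,0,-1]]])

```text
time_s: 9.9
eef_pos: [0.5595, -0.2063, 0.2469]
eef_rot: [0.001, 0.649, 0.761, 0.0]
wrist_force: [0.6, -0.0, 0.9]
opening: 0.996
grasp_force: 0.0
```

```bash
python3 - <<'E'
from h import *
t=cam('top');c=cam('side'); np.save('side4.npy',c,allow_pickle=True); np.save('top4.npy',t,allow_pickle=True)
cv2.imwrite('pics/s4.png',cv2.hconcat([cv2.resize(c['pixels'][270:390,180:310],(433,400),interpolation=2),cv2.resize(t['pixels'][230:320,175:265],(360,400),interpolation=2)])[:,:,::-1])
for n,c in(('top',t),('side',c)):
    P=depthpts(c); m=(P[...,2]>.040)&(P[...,2]<.075)&(np.hypot(P[...,0]-.48,P[...,1]-.27)<.09); uv=np.argwhere(m)[:,::-1]; w=plane(c,uv,.057)[:,:2]*1000; c0=np.array([481.5,286])
    for _ in range(20):
        d=np.linalg.norm(w-c0,axis=1); s=w[(d<30)&(d>18)]; x=np.linalg.lstsq(np.c_[2*s,np.ones(len(s))],(s**2).sum(1),rcond=None)[0]; c0=x[:2]
    h=plane(c,uv[d>33],.05)[:,:2]*1000-c0; h=h.mean(0)
    print(n,m.sum(),'rim',c0,np.sqrt(x[2]+c0@c0),'handle',np.degrees(np.arctan2(h[1],h[0])),np.linalg.norm(h),np.percentile(P[m][:,2],[50,95]))
go(.618,-.343,.25)
E
```

```text
top 188 rim [479.01447064 282.7409279 ] 26.958589417218068 handle -79.84457587097162 42.66992827821378 [0.05344492 0.05957196]
side 415 rim [476.02533402 287.72027063] 26.112847305004966 handle -70.3869328691236 41.109450661252396 [0.05332858 0.05743107]
tool cm [-14.     3.76  -0.29] tool-y yaw 8.71 q [-0.56  0.24  1.56 -0.    1.34 -0.71] open 0.997
```

View pics/s4.png

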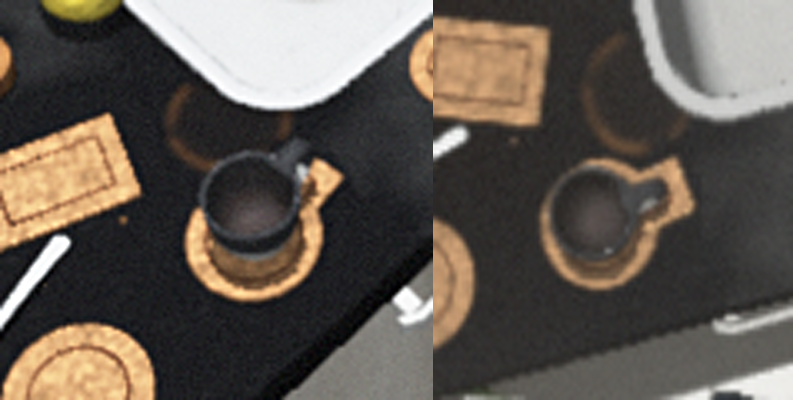

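```bash
python3 - <<'E'
from h import *
for n,f,ctr,zz in(('top','top0.npy',(478,-417),0),('top','top4.npy',(481,286),.005),('side','side4.npy',(481,286),.005)):
  c=np.load(f,allow_pickle=True).item(); P=depthpts(c)
  for th in(.043,.046,.049):
    m=(P[...,2]>th+zz)&(P[...,2]<.075)&(np.hypot(P[...,0]-ctr[0]/1e3,P[...,1]-ctr[1]/1e3)<.08); uv=np.argwhere(m)[:,::-1]; w=plane(c,uv,.052+zz)[:,:2]*1000; c0=np.array(ctr,float)
    for _ in range(20):
        d=np.linalg.norm(w-c0,axis=1); s=w[(d<33)&(d>18)]; x=np.linalg.lstsq(np.c_[2*s,np.ones(len(s))],(s**2).sum(1),rcond=None)[0]; c0=x[:2]
    h=(plane(c,uv[d>34],.044+zz)[:,:2]*1000-c0).mean(0); e=s[np.linalg.norm(s-c0,axis=1)>np.sqrt(x[2]+c0@c0)-3]
    print(f,th,len(s),'rim',c0.round(1),np.sqrt(x[2]+c0@c0).round(1),'enc',[np.round(q,1) for q in cv2.minEnclosingCircle(s.astype(np.float32))],'h',np.degrees(np.arctan2(h[1],h[0])).round(1))
  # bowl outline by darkness/brightness on cork
E
```

```text
top0.npy 0.043 127 rim [ 478.  -417.9] 28.4 enc [array([ 477.9, -419. ]), np.float64(31.8)] h -87.5
top0.npy 0.046 106 rim [ 478.  -418.3] 28.5 enc [array([ 477.9, -419. ]), np.float64(31.8)] h -87.5
top0.npy 0.049 69 rim [ 478.1 -418.5] 28.4 enc [array([ 477.2, -419.2]), np.float64(31.8)] h -87.9
top4.npy 0.043 118 rim [480.8 282.9] 28.2 enc [array([482., 282.]), np.float64(31.6)] h -81.5
top4.npy 0.046 98 rim [480.9 283.1] 28.3 enc [array([482.5, 282. ]), np.float64(31.5)] h -81.4
top4.npy 0.049 62 rim [481.1 283.5] 28.4 enc [array([482.4, 282.4]), np.float64(31.1)] h -81.7
side4.npy 0.043 265 rim [478.7 285.7] 27.6 enc [array([478.7, 284.9]), np.float64(31.9)] h -78.9
side4.npy 0.046 222 rim [479.4 285.3] 27.8 enc [array([478.9, 284. ]), np.float64(31.6)] h -79.2
side4.npy 0.049 162 rim [480.1 285. ] 27.9 enc [array([479. , 283.8]), np.float64(31.4)] h -79.7
```

The cup stands on its mat within about 2 mm of the middle, and its handle is over the tab (about -81°, as the tab). Next is the shaker.

Emit:
servo_tool(motion=[[[-4,1,0,0,-1],[-8,2,0,0,-1],[-12,3,0,0,-1],[-14,3.8,0,0,-1],[-14,3.8,3,0,-1]]])

```text
time_s: 10.5
eef_pos: [0.6219, -0.3406, 0.2212]
eef_rot: [0.005, 0.65, 0.76, 0.0]
wrist_force: [0.9, 0.6, 0.4]
opening: 0.997
grasp_force: 0.0
```

```bash
python3 - <<'E'
from h import *
go(.618,-.3425,.06)
E
```

```text
tool cm [ 0.   -0.53 16.11] tool-y yaw 8.93 q [-0.67  0.49  1.27 -0.    1.36 -0.82] open 0.997
```

Emit:
servo_tool(motion=[[[0,0,3.5,0,-1],[0,0,7,0,-1],[0,0,10,0,-1],[0,0,12.5,0,-1],[0,0,13.5,0,-1]]])

```text
time_s: 11.0
eef_pos: [0.6177, -0.3346, 0.0779]
eef_rot: [-0.003, 0.649, 0.761, -0.0]
wrist_force: [-0.8, 0.0, -0.0]
opening: 1.002
grasp_force: 0.0
```

Emit:
servo_tool(motion=[[[0,0,1,0,-1],[0,0,1.8,0,-1],[0,0,2.2,0,-1],[0,0,2.2,0,-1],[0,0,2.2,0,-1]]])

```text
time_s: 11.5
eef_pos: [0.6195, -0.3368, 0.0597]
eef_rot: [0.001, 0.649, 0.761, 0.0]
wrist_force: [-0.3, -0.2, 0.1]
opening: 1.0
grasp_force: 0.0
```

```bash
python3 - <<'E'
from h import *
go(.618,-.3425,.06)
E
```

```text
tool cm [-0.54 -0.24 -0.03] tool-y yaw 9.05 q [-0.67  0.67  1.36  0.    1.11 -0.82] open 1.0
```

Emit:
servo_tool(motion=[[[-0.3,-0.1,0,0,-1],[-0.55,-0.2,0,0,-1],[-0.55,-0.2,0,0,-1],[-0.55,-0.2,0,0,-0.2],[-0.55,-0.2,0,0,0]]])

```text
time_s: 12.0
eef_pos: [0.6179, -0.3422, 0.0588]
eef_rot: [-0.0, 0.649, 0.761, 0.0]
wrist_force: [0.8, -0.5, 0.3]
opening: 0.696
grasp_force: 0.0
```

Emit:
servo_tool(motion=[[[0,0,0,0,0.1],[0,0,0,0,0.2],[0,0,0,0,1],[0,0,0,0,1],[0,0,0,0,1]]])

```text
time_s: 12.5
eef_pos: [0.6184, -0.3424, 0.0594]
eef_rot: [0.001, 0.649, 0.761, 0.0]
wrist_force: [0.2, -0.1, 4.4]
opening: 0.428
grasp_force: 60.0
```

Emit:
servo_tool(motion=[[[0,0,-0.5,0,1],[0,0,-3,0,1],[0,0,-7,0,1],[0,0,-11,0,1],[0,0,-15,0,1]]])

```text
time_s: 13.0
eef_pos: [0.6173, -0.3417, 0.2094]
eef_rot: [-0.001, 0.649, 0.761, -0.0]
wrist_force: [1.2, -0.1, -1.8]
opening: 0.435
grasp_force: 59.5
```

Emit:
servo_tool(motion=[[[0,0,-3,0,1],[0,0,-5,0,1],[0,0,-7,0,1],[0,0,-8,0,1],[0,0,-8,0,1]]])

```text
time_s: 13.5
eef_pos: [0.6183, -0.3424, 0.2903]
eef_rot: [0.001, 0.649, 0.761, 0.0]
wrist_force: [-0.2, -0.2, -0.5]
opening: 0.433
grasp_force: 59.5
```

```bash
python3 - <<'E'
from h import *
go(.4795,.1039,.25); print(ctrl.get_obs()['eef_pos'])
E
```

```text
tool cm [46.27 -6.7   3.94] tool-y yaw 9.05 q [-0.67  0.45  1.2   0.    1.49 -0.83] open 0.433
[ 0.6183275  -0.34243266  0.29027095]
```

Emit:
servo_tool(motion=[[[1,-0.15,0,0,1],[3,-0.45,0,0,1],[6,-0.9,0,0,1],[9.5,-1.4,0,0,1],[13,-1.9,0,0,1]]])

```text
time_s: 14.0
eef_pos: [0.5772, -0.2146, 0.2864]
eef_rot: [-0.002, 0.649, 0.761, -0.0]
wrist_force: [-0.6, 1.1, -1.2]
opening: 0.428
grasp_force: 59.5
```

Emit:
servo_tool(motion=[[[4,-0.6,0,0,1],[8,-1.2,0,0,1],[12,-1.8,0,0,1],[16,-2.3,0,0,1],[20,-2.9,0,0,1]]])

```text
time_s: 14.5
eef_pos: [0.5167, -0.0216, 0.2869]
eef_rot: [-0.001, 0.649, 0.761, -0.001]
wrist_force: [0.7, 0.8, -0.6]
opening: 0.43
grasp_force: 59.5
```

Emit:
servo_tool(motion=[[[4,-0.6,0,0,1],[7.5,-1.1,1,0,1],[10,-1.5,3,0,1],[12,-1.8,5,0,1],[13.3,-1.9,7,0,1]]])

```text
time_s: 15.0
eef_pos: [0.4766, 0.1065, 0.2164]
eef_rot: [-0.001, 0.648, 0.761, -0.001]
wrist_force: [-0.8, 0.1, -1.5]
opening: 0.428
grasp_force: 59.5
```

Emit:
servo_tool(motion=[[[0,0,2,0,1],[0,0,5,0,1],[0,0,8,0,1],[0,0,11,0,1],[0,0,13.5,0,1]]])

```text
time_s: 15.5
eef_pos: [0.4763, 0.105, 0.0808]
eef_rot: [-0.002, 0.649, 0.761, -0.001]
wrist_force: [-0.0, 1.3, -0.6]
opening: 0.429
grasp_force: 59.5
```

```bash
python3 - <<'E'
from h import *
go(.4795,.1039,.0648); print(ctrl.get_obs()['eef_pos'])
c=cam('side'); np.save('side5.npy',c,allow_pickle=True); t=cam('top'); np.save('top5.npy',t,allow_pickle=True)
cv2.imwrite('pics/s5.png',cv2.hconcat([cv2.resize(c['pixels'][220:340,260:380],(400,400),interpolation=2),cv2.resize(t['pixels'][205:305,230:330],(400,400),interpolation=2)])[:,:,::-1])
E
```

```text
tool cm [-0.16  0.31  1.6 ] tool-y yaw 9.07 q [-0.03  0.23  1.95  0.    0.96 -0.19] open 0.429
[0.47625304 0.10501666 0.08080196]
```

View pics/s5.png

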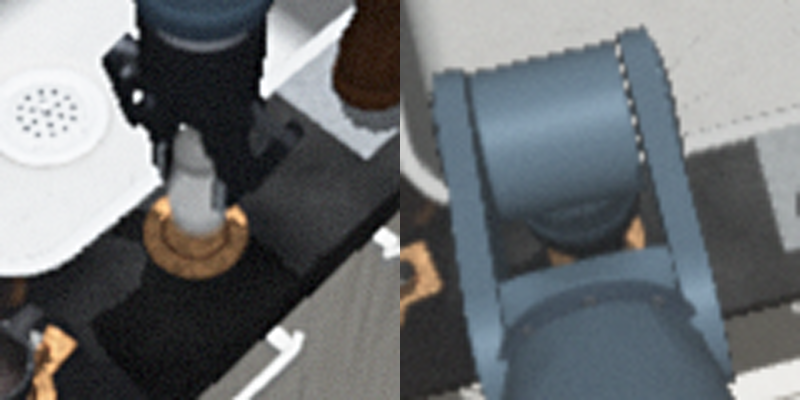

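The side view shows the held shaker at (200,190), hanging over its mat (195,237). Checking its axis against the mat from the depth.

```bash
python3 - <<'E'
from h import *
c=np.load('side5.npy',allow_pickle=True).item(); P=depthpts(c)
print('bottom guess',plane(c,(319.7,287.2),.0215))
h=cv2.cvtColor(c['pixels'],cv2.COLOR_RGB2HSV)
# shaker colour: greyish bright
m=np.zeros((480,640),bool); s=(h[...,1]<70)&(h[...,2]>85); m[255:293,308:331]=s[255:293,308:331]
m=comp(m,(317,275))
for r in range(253,296): print(r,''.join('#' if x else '.' for x in m[r,300:340]), np.round(np.nanmedian(P[r][m[r]],0)*1000) if m[r].any() else '')
E
```

```text
bottom guess [[0.47167828 0.10791561 0.0215    ]]
253 ........................................ 
254 ........................................ 
255 ........................................ 
256 ........................................ 
257 ..............##........................ [479. 118. 133.]
258 ..............###....................... [478. 116. 130.]
259 ..............#####..................... [487. 105. 108.]
260 ..............######.................... [483. 110. 111.]
261 .............#######.................... [483. 110. 108.]
262 .............#######.................... [481. 112. 109.]
263 ........#....########................... [479. 115. 109.]
264 ........#...#########................... [477. 117. 109.]
265 ........#...#########................... [477. 118. 107.]
266 ........#...##########.................. [475. 119. 106.]
267 ........#....##########................. [471. 119. 106.]
268 ........#....###########................ [471. 119. 103.]
269 ........#....###########................ [470. 118. 101.]
270 ........#....###########................ [469. 119.  99.
[... 770 characters left out ...]
########............ [463. 117.  59.]
284 ............################............ [462. 120.  55.]
285 ............################............ [462. 120.  50.]
286 ............###############............. [462. 121.  45.]
287 .............##############............. [462. 119.  43.]
288 .............#############.............. [462. 121.  38.]
289 ...............##########............... [463. 118.  35.]
290 .................#####.................. [463. 119.  32.]
291 ........................................ 
292 ........................................ 
293 ........................................ 
294 ........................................ 
295 ........................................
```

Emit:
servo_tool(motion=[[[-0.05,0.15,0.3,0,1],[-0.05,0.25,0.6,0,1],[-0.05,0.25,0.6,0,1],[-0.05,0.25,0.6,0,1],[-0.05,0.25,0.6,0,1]]])

```text
time_s: 16.1
eef_pos: [0.482, 0.1044, 0.0785]
eef_rot: [0.001, 0.649, 0.761, 0.0]
wrist_force: [-0.3, -0.6, -0.4]
opening: 0.429
grasp_force: 59.7
```

```bash
python3 - <<'E'
from h import *
go(.4796,.1047,.0648); print(ctrl.get_obs()['eef_pos'])
E
```

```text
tool cm [ 0.06 -0.24  1.37] tool-y yaw 9.05 q [-0.03  0.25  1.94 -0.    0.96 -0.19] open 0.429
[0.48201467 0.10444179 0.07850422]
```

Emit:
servo_tool(motion=[[[0.05,-0.24,0.4,0,1],[0.05,-0.24,0.8,0,1],[0.05,-0.24,1.1,0,1],[0.05,-0.24,1.35,0,1],[0.05,-0.24,1.4,0,1]]])

```text
time_s: 16.6
eef_pos: [0.4789, 0.1045, 0.0642]
eef_rot: [-0.0, 0.649, 0.761, -0.0]
wrist_force: [-5.2, -0.3, 13.1]
opening: 0.43
grasp_force: 61.9
```

Emit:
servo_tool(motion=[[[0,0,0,0,1],[0,0,0,0,1],[0,0,0,0,0],[0,0,0,0,-0.3],[0,0,0,0,-1]]])

```text
time_s: 17.1
eef_pos: [0.4791, 0.1045, 0.0636]
eef_rot: [-0.0, 0.649, 0.761, 0.0]
wrist_force: [0.5, 0.1, -0.9]
opening: 0.806
grasp_force: 0.0
```

Emit:
servo_tool(motion=[[[0,0,0,0,-1],[0,0,0,0,-1],[0,0,0,0,-1],[0,0,-0.5,0,-1],[0,0,-2,0,-1]]])

```text
time_s: 17.6
eef_pos: [0.4779, 0.1046, 0.083]
eef_rot: [-0.001, 0.649, 0.761, -0.001]
wrist_force: [-0.3, 0.7, -0.2]
opening: 1.0
grasp_force: 0.0
```

Emit:
servo_tool(motion=[[[0,0,-4,0,-1],[0,0,-8,0,-1],[0,0,-12,0,-1],[0,0,-16,0,-1],[0,0,-20,0,-1]]])

```text
time_s: 18.1
eef_pos: [0.4787, 0.1046, 0.286]
eef_rot: [0.0, 0.649, 0.761, 0.0]
wrist_force: [1.2, -0.4, -1.0]
opening: 0.999
grasp_force: 0.0
```

```bash
python3 - <<'E'
from h import *
go(.4855,-.261,.29,17.2); print(ctrl.get_obs()['eef_pos'])
c=cam('side'); np.save('side6.npy',c,allow_pickle=True)
P=depthpts(c); m=(P[...,2]>.02)&(P[...,2]<.12)&(np.hypot(P[...,0]-.479,P[...,1]-.105)<.035)
for z in range(25,105,10):
    q=P[m&(P[...,2]>z/1e3)&(P[...,2]<z/1e3+.01)]; print(z,len(q),(np.median(q,0)*1000).round(1) if len(q) else '')
E
```

```text
tool cm [-36.21  -5.08  -0.4 ] tool-y yaw 9.05 q [-0.03 -0.04  1.78  0.    1.4  -0.19] open 0.999
twist -8.15
[0.47871121 0.10458245 0.28597733]
25 38 [465.9 120.9  30.6]
35 67 [465.6 119.6  39.8]
45 70 [466.4 118.   50.4]
55 56 [468.6 116.6  59.5]
65 41 [469.4 116.6  68.6]
75 63 [469.4 115.   81.2]
85 133 [477.5 108.8  90.9]
95 3 [473.3 101.1  96.1]
```

The shaker stands upright on its mat, about 1 mm from the middle. Next is the packet.

Emit:
servo_tool(motion=[[[-4,-0.6,0,0,-1],[-8,-1.1,0,0,-1],[-12,-1.7,0,0,-1],[-16,-2.3,0,0,-1],[-20,-2.8,0,0,-1]]])

```text
time_s: 18.65
eef_pos: [0.4826, -0.0989, 0.2841]
eef_rot: [0.0, 0.649, 0.761, 0.0]
wrist_force: [0.9, 0.7, -0.8]
opening: 1.003
grasp_force: 0.0
```

Emit:
servo_tool(motion=[[[-4,-0.6,0,0,-1],[-8,-1.1,0,0,-1],[-12,-1.7,0,0,-1],[-15,-2.1,0,0,-1],[-16.2,-2.3,0,0,-1]]])

```text
time_s: 19.15
eef_pos: [0.4852, -0.2637, 0.2837]
eef_rot: [0.0, 0.65, 0.76, -0.0]
wrist_force: [-0.4, -0.2, 0.2]
opening: 1.006
grasp_force: 0.0
```

Emit:
servo_tool(motion=[[[0,0,1,-4,-1],[0,0,3,-8.1,-1],[0,0,4,-8.1,-1],[0,0,5,-8.1,-1],[0,0,5,-8.1,-1]]])

```text
time_s: 19.65
eef_pos: [0.4851, -0.26, 0.2324]
eef_rot: [-0.001, 0.594, 0.804, 0.0]
wrist_force: [0.5, -0.0, -0.1]
opening: 1.002
grasp_force: 0.0
```

```bash
python3 - <<'E'
from h import *
go(.486,-.261,.118,17.2); print(ctrl.get_obs()['eef_pos'])
c=cam('side'); P=depthpts(c)
m=(P[...,2]>.02)&(P[...,2]<.17)&(np.hypot(P[...,0]-.486,P[...,1]+.26)<.05); q=P[m]; print(len(q))
# white/grey narrow face facing side camera
for z in range(30,150,20):
    q=P[m&(P[...,2]>z/1e3)&(P[...,2]<z/1e3+.02)]; print(z,len(q),(np.median(q,0)*1000).round(1) if len(q) else '')
E
```

```text
tool cm [-0.15  0.07 11.44] tool-y yaw 17.1 q [-0.71  0.15  1.69  0.    1.3  -1.01] open 1.002
twist -0.1
[ 0.48512223 -0.25995364  0.23240652]
981
30 100 [ 474.6 -230.5   40.2]
50 104 [ 473.9 -229.4   60. ]
70 108 [ 473.5 -230.2   79.5]
90 118 [ 474.9 -229.6   99.5]
110 121 [ 473.8 -230.4  120. ]
130 326 [ 481.8 -250.5  147.6]
```

Emit:
servo_tool(motion=[[[-0.1,0.05,2.5,0,-1],[-0.2,0.07,5,0,-1],[-0.2,0.07,8,0,-1],[-0.2,0.07,10,0,-1],[-0.2,0.07,11.4,0,-1]]])

```text
time_s: 20.2
eef_pos: [0.4869, -0.2624, 0.119]
eef_rot: [-0.0, 0.594, 0.805, 0.0]
wrist_force: [0.0, 0.2, 0.1]
opening: 1.001
grasp_force: 0.0
```

Emit:
servo_tool(motion=[[[0,0,0,0,-1],[0,0,0,0,-0.3],[0,0,0,0,-0.1],[0,0,0,0,0.1],[0,0,0,0,1]]])

```text
time_s: 20.7
eef_pos: [0.4877, -0.2633, 0.1212]
eef_rot: [0.001, 0.594, 0.805, -0.0]
wrist_force: [0.7, -1.6, 5.2]
opening: 0.445
grasp_force: 58.2
```

Emit:
servo_tool(motion=[[[0,0,0,0,1],[0,0,0,0,1],[0,0,-0.5,0,1],[0,0,-2,0,1],[0,0,-5,0,1]]])

```text
time_s: 21.2
eef_pos: [0.4853, -0.2614, 0.1685]
eef_rot: [-0.003, 0.594, 0.805, 0.0]
wrist_force: [-0.2, 0.1, 0.1]
opening: 0.445
grasp_force: 57.6
```

Emit:
servo_tool(motion=[[[0,0,-4,0,1],[0,0,-8,0,1],[0,0,-12,0,1],[0,0,-15,0,1],[0,0,-16,0,1]]])

```text
time_s: 21.7
eef_pos: [0.4879, -0.2634, 0.3348]
eef_rot: [0.004, 0.594, 0.805, -0.0]
wrist_force: [0.2, 0.8, -1.0]
opening: 0.443
grasp_force: 57.6
```

```bash
python3 - <<'E'
from h import *
go(.6013,.3493,.33,-19.8); print(ctrl.get_obs()['eef_pos'])
E
```

```text
tool cm [55.2  28.91  0.26] tool-y yaw 17.16 q [-0.71  0.07  1.57  0.    1.49 -1.01] open 0.443
twist 36.96
[ 0.4878844  -0.26339114  0.33481131]
```

```bash
python3 - <<'E'
from h import *
T=np.load('top0.npy',allow_pickle=True).item(); P=depthpts(T)
for y in np.arange(-.3,.5,.08):
    r=[]
    for x in np.arange(.4,.85,.06):
        m=(abs(P[...,0]-x)<.03)&(abs(P[...,1]-y)<.04); r.append(int(np.nanpercentile(P[m][:,2],99.5)*1000) if m.any() else None)
    print(round(y,2),r)
E
```

```text
-0.3 [8, 153, 153, 84, 89, 7, 230, 232]
-0.22 [8, 155, 155, 14, 9, 7, 6, 6]
-0.14 [7, 151, 58, -225, -225, -227, -225, -226]
-0.06 [6, 169, 158, -224, -227, -227, -227, -226]
0.02 [6, 6, 8, -226, -227, -228, 238, 381]
0.1 [8, 11, 10, -225, -226, -152, -227, -225]
0.18 [6, 6, 7, 8, 5, 930, 3, 3]
0.26 [5, 10, 10, 8, 8, 960, 21, 8]
0.34 [5, 9, 10, 11, 11, 976, 26, 27]
0.42 [5, 10, 13, 10, 22, 28, 81, 90]
```

Emit:
servo_tool(motion=[[[0.9,0.5,0,0,1],[2.7,1.4,0,0,1],[5.3,2.8,0,0,1],[8.5,4.5,0,0,1],[12,6.3,0,0,1]]])

```text
time_s: 22.2
eef_pos: [0.5107, -0.1274, 0.3268]
eef_rot: [-0.002, 0.594, 0.804, -0.0]
wrist_force: [0.9, 0.4, -0.8]
opening: 0.445
grasp_force: 57.6
```

Emit:
servo_tool(motion=[[[3.6,1.9,0,0,1],[7.2,3.8,0,0,1],[10.8,5.7,0,0,1],[14.4,7.5,0,0,1],[18,9.4,0,0,1]]])

```text
time_s: 22.7
eef_pos: [0.547, 0.0727, 0.327]
eef_rot: [-0.002, 0.594, 0.805, -0.001]
wrist_force: [0.6, 0.2, -0.6]
opening: 0.443
grasp_force: 57.6
```

Emit:
servo_tool(motion=[[[3.6,1.9,0,0,1],[7.2,3.8,0,0,1],[10.8,5.7,0,0,1],[14,7.3,0,0,1],[17,8.9,0,0,1]]])

```text
time_s: 23.2
eef_pos: [0.5817, 0.2613, 0.3265]
eef_rot: [-0.002, 0.593, 0.805, -0.002]
wrist_force: [0.1, -0.3, -0.9]
opening: 0.448
grasp_force: 57.6
```

Emit:
servo_tool(motion=[[[2.5,1.3,0,2,1],[4.5,2.4,0,5,1],[6.2,3.2,0,9,1],[7.4,3.9,0,14,1],[8.2,4.3,0,19,1]]])

```text
time_s: 23.7
eef_pos: [0.5986, 0.3515, 0.326]
eef_rot: [-0.001, 0.719, 0.695, -0.002]
wrist_force: [-0.1, 0.1, -1.1]
opening: 0.448
grasp_force: 57.5
```

Emit:
servo_tool(motion=[[[0,0,1,5,1],[0,0,3,10,1],[0,0,5,14,1],[0,0,8,17,1],[0,0,10,18,1]]])

```text
time_s: 24.2
eef_pos: [0.5974, 0.3498, 0.2242]
eef_rot: [-0.001, 0.819, 0.574, -0.004]
wrist_force: [-0.3, 0.1, -1.3]
opening: 0.441
grasp_force: 57.5
```

Emit:
servo_tool(motion=[[[0,0,3,0,1],[0,0,5,0,1],[0,0,6.5,0,1],[0,0,7,0,1],[0,0,7,0,1]]])

```text
time_s: 24.7
eef_pos: [0.5993, 0.3499, 0.1582]
eef_rot: [-0.0, 0.818, 0.575, -0.001]
wrist_force: [0.6, -0.3, -0.8]
opening: 0.451
grasp_force: 57.5
```

```bash
python3 - <<'E'
from h import *
go(.6013,.3493,.125,-19.8); print(ctrl.get_obs()['eef_pos'])
c=cam('side'); np.save('side7.npy',c,allow_pickle=True);t=cam('top')
cv2.imwrite('pics/s7.png',cv2.hconcat([cv2.resize(c['pixels'][200:380,120:300],(400,400),interpolation=2),cv2.resize(t['pixels'][195:295,135:235],(400,400),interpolation=2)])[:,:,::-1])
E
```

```text
tool cm [0.01 0.21 3.32] tool-y yaw -19.84 q [0.36 0.53 1.35 0.   1.26 0.7 ] open 0.451
twist -0.04
[0.59932915 0.34994029 0.15820982]
```

View pics/s7.png

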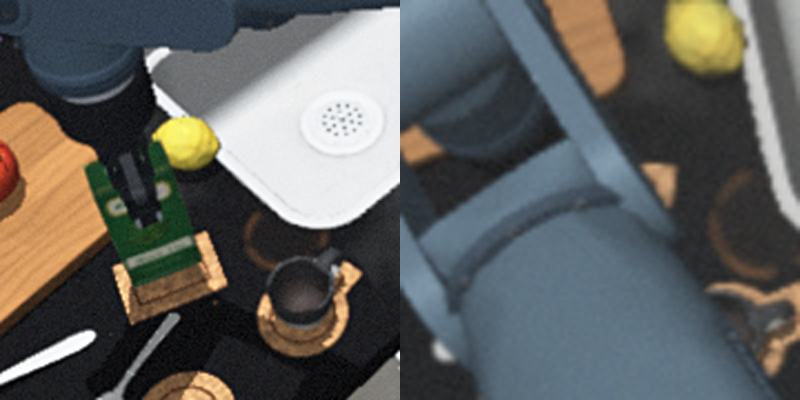

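The side view shows the packet held upright over its mat, its bottom edge from (138,287) to (203,263). Checking where that edge lies.

```bash
python3 - <<'E'
from h import *
c=np.load('side7.npy',allow_pickle=True).item(); P=depthpts(c); h=cv2.cvtColor(c['pixels'],cv2.COLOR_RGB2HSV)
m=comp((h[...,0]>40)&(h[...,0]<90)&(h[...,1]>80)&(np.arange(480)[:,None]>255),(190,305))
q=P[m]; q=q[(q[:,2]>.05)&(q[:,2]<.11)]
# vertical plane fit a x + b y + k z = 1
A=np.linalg.svd(q-q.mean(0))[2]; n=A[2]; n*=np.sign(-n[0]); print(len(q),'normal',n.round(3),'yaw',np.degrees(np.arctan2(n[1],n[0])).round(2)-180,'ctr',(q.mean(0)*1000).round(1))
t=np.array([-n[1],n[0]]); s=(q[:,:2]@t)*1000; lo,hi=np.percentile(s,[.5,99.5]); print('width',hi-lo)
fc=np.median(q[:,:2]@n[:2])*1000; nn=n[:2]/np.linalg.norm(n[:2]); tt=np.array([-nn[1],nn[0]])
print('centre est', (nn*(fc-19.5)+tt*(lo+hi)/2).round(1))
z=P[m][:,2]; print('zmin',np.percentile(z,1))
E
```

```text
235 normal [-0.939  0.345 -0.002] yaw -20.159999999999997 ctr [582.7 358.3  98.9]
width 65.60066439890664
centre est [600.8 351.1]
zmin nan
```

Emit:
servo_tool(motion=[[[0,0,1,0,1],[0,0,2,0,1],[0,0,2.5,0,1],[0,0,2.5,0,1],[0,0,2.5,0,1]]])

```text
time_s: 25.3
eef_pos: [0.6002, 0.35, 0.1346]
eef_rot: [-0.0, 0.818, 0.575, -0.0]
wrist_force: [-0.3, -0.6, -0.3]
opening: 0.446
grasp_force: 57.5
```

```bash
python3 - <<'E'
from h import *
go(.5995,.3498,.125,-19.5); print(ctrl.get_obs()['eef_pos'])
E
```

```text
tool cm [-0.04 -0.06  0.96] tool-y yaw -19.86 q [0.36 0.56 1.37 0.   1.22 0.7 ] open 0.446
twist -0.36
[0.60021988 0.34996034 0.13455786]
```

Emit:
servo_tool(motion=[[[0,-0.05,0.4,-0.2,1],[0,-0.05,0.7,-0.2,1],[0,-0.05,0.9,-0.2,1],[0,-0.05,0.95,-0.2,1],[0,-0.05,1,-0.2,1]]])

```text
time_s: 25.8
eef_pos: [0.5999, 0.3504, 0.1262]
eef_rot: [0.0, 0.817, 0.576, 0.0]
wrist_force: [-3.8, -0.9, 9.3]
opening: 0.443
grasp_force: 58.4
```

```bash
python3 - <<'E'
from h import *
o=ctrl.get_obs(); print(o['eef_pos'],o['wrist_force'])
E
```

```text
[0.5999354  0.35035809 0.12622193] [-3.79279903 -0.93831624  9.31883182]
```

Contact. Releasing, and straight up.

Emit:
servo_tool(motion=[[[0,0,0,0,1],[0,0,0,0,0.1],[0,0,0,0,0],[0,0,0,0,-0.5],[0,0,0,0,-1]]])

```text
time_s: 26.3
eef_pos: [0.5998, 0.3501, 0.1246]
eef_rot: [-0.0, 0.817, 0.576, -0.0]
wrist_force: [0.2, 0.3, -0.2]
opening: 0.826
grasp_force: 0.0
```

Emit:
servo_tool(motion=[[[0,0,0,0,-1],[0,0,0,0,-1],[0,0,0,0,-1],[0,0,-1,0,-1],[0,0,-3,0,-1]]])

```text
time_s: 26.8
eef_pos: [0.5987, 0.3497, 0.1535]
eef_rot: [-0.0, 0.817, 0.576, -0.002]
wrist_force: [-0.5, -0.1, -0.2]
opening: 0.999
grasp_force: 0.0
```

Emit:
servo_tool(motion=[[[0,0,-4,0,-1],[0,0,-8,0,-1],[0,0,-12,0,-1],[0,0,-16,0,-1],[0,0,-18,0,-1]]])

```text
time_s: 27.3
eef_pos: [0.6008, 0.3506, 0.3411]
eef_rot: [0.001, 0.817, 0.576, 0.004]
wrist_force: [0.8, -0.3, 0.7]
opening: 0.997
grasp_force: 0.0
```

```bash
python3 - <<'E'
from h import *
o=ctrl.get_obs(); print(o['eef_pos']); go(.4798,-.0815,.32)
c=cam('side'); P=depthpts(c); h=cv2.cvtColor(c['pixels'],cv2.COLOR_RGB2HSV)
q=P[(h[...,0]>40)&(h[...,0]<90)&(h[...,1]>80)&(np.hypot(P[...,0]-.6,P[...,1]-.35)<.06)]; top=q[:,2].max(); q=q[(q[:,2]>.03)&(q[:,2]<.13)]
A=np.linalg.svd(q-q.mean(0))[2]; n=A[2]; n*=np.sign(-n[0]); print(len(q),top,n.round(3),np.degrees(np.arctan2(n[1],n[0]))-180)
nn=n[:2]/np.linalg.norm(n[:2]); tt=np.array([-nn[1],nn[0]]); s=q[:,:2]@tt*1000; lo,hi=np.percentile(s,[.5,99.5]); print(hi-lo,nn*(np.median(q[:,:2]@nn)*1000-19.5)+tt*(lo+hi)/2)
E
```

```text
[0.60084609 0.35063216 0.34111084]
tool cm [-44.78   3.12   1.91] tool-y yaw -19.65 q [0.36 0.39 1.17 0.   1.57 0.7 ] open 0.997
716 0.5592069325477892 [-0.941  0.338  0.004] -19.783838407829705
64.61661410097878 [601.84803847 352.06063973]
```

The packet stands square on its mat (yaw -19.8°, under 2 mm off). Now the mill.

Emit:
servo_tool(motion=[[[-4.5,0.3,0,0,-1],[-9,0.6,0,0,-1],[-13.5,0.9,0,0,-1],[-18,1.2,0,0,-1],[-22.5,1.6,0,0,-1]]])

```text
time_s: 27.85
eef_pos: [0.5382, 0.1315, 0.3349]
eef_rot: [0.0, 0.817, 0.576, 0.0]
wrist_force: [1.1, 0.1, -0.2]
opening: 0.999
grasp_force: 0.0
```

Emit:
servo_tool(motion=[[[-4.5,0.3,0,0,-1],[-9,0.6,0,0,-1],[-13.5,0.9,0,0,-1],[-18,1.2,0,0,-1],[-22.3,1.5,0,0,-1]]])

```text
time_s: 28.35
eef_pos: [0.4774, -0.0837, 0.3351]
eef_rot: [0.0, 0.817, 0.576, 0.0]
wrist_force: [-0.3, -0.0, 0.8]
opening: 1.0
grasp_force: 0.0
```

Emit:
servo_tool(motion=[[[0,0,3,0,-1],[0,0,5,0,-1],[0,0,7,0,-1],[0,0,8,0,-1],[0,0,8,0,-1]]])

```text
time_s: 28.85
eef_pos: [0.4775, -0.0818, 0.2535]
eef_rot: [-0.001, 0.817, 0.576, -0.001]
wrist_force: [-0.0, -0.3, -0.0]
opening: 0.999
grasp_force: 0.0
```

```bash
python3 - <<'E'
from h import *
go(.480,-.082,.147); print(ctrl.get_obs()['eef_pos'])
E
```

```text
tool cm [ 0.06  0.28 10.65] tool-y yaw -19.65 q [-0.42 -0.02  1.83 -0.    1.34 -0.07] open 0.999
[ 0.47747545 -0.08175323  0.25349778]
```

Emit:
servo_tool(motion=[[[0.05,0.2,2.5,0,-1],[0.05,0.2,5,0,-1],[0.05,0.2,7.5,0,-1],[0.05,0.2,9.5,0,-1],[0.05,0.2,10.7,0,-1]]])

```text
time_s: 29.35
eef_pos: [0.4805, -0.0822, 0.1474]
eef_rot: [-0.0, 0.817, 0.576, -0.0]
wrist_force: [0.0, 0.0, 0.3]
opening: 0.996
grasp_force: 0.0
```

Emit:
servo_tool(motion=[[[0,0,0,0,-1],[0,0,0,0,-1],[0,0,0,0,-0.3],[0,0,0,0,-0.15],[0,0,0,0,-0.05]]])

```text
time_s: 29.85
eef_pos: [0.4812, -0.0827, 0.149]
eef_rot: [0.001, 0.817, 0.576, 0.001]
wrist_force: [-0.6, 0.6, 16.2]
opening: 0.539
grasp_force: 44.9
```

```bash
python3 - <<'E'
from h import *
go(.480,-.082,.147); print(ctrl.get_obs()['eef_pos'],ctrl.get_obs()['wrist_force'])
E
```

```text
tool cm [ 0.02 -0.13  0.2 ] tool-y yaw -19.65 q [-0.41  0.12  1.92 -0.    1.11 -0.07] open 0.539
[ 0.48115535 -0.08267535  0.14904619] [-0.58812     0.62346966 16.22676085]
```

Emit:
servo_tool(motion=[[[0,0,0,0,1],[0,0,0,0,1],[0,0,-0.5,0,1],[0,0,-1.5,0,1],[0,0,-3.5,0,1]]])

```text
time_s: 30.35
eef_pos: [0.4792, -0.0818, 0.1822]
eef_rot: [-0.002, 0.817, 0.576, -0.001]
wrist_force: [0.0, -0.7, -2.0]
opening: 0.533
grasp_force: 61.6
```

Emit:
servo_tool(motion=[[[0,0,-3,0,1],[0,0,-7,0,1],[0,0,-11,0,1],[0,0,-14,0,1],[0,0,-15,0,1]]])

```text
time_s: 30.85
eef_pos: [0.4816, -0.0828, 0.3371]
eef_rot: [0.003, 0.817, 0.576, 0.002]
wrist_force: [0.4, -0.0, -1.4]
opening: 0.534
grasp_force: 61.8
```

Emit:
servo_tool(motion=[[[0.7,-0.25,0,0,1],[2,-0.7,0,0,1],[4,-1.5,0,0,1],[6.5,-2.4,0,0,1],[9.5,-3.5,0,0,1]]])

```text
time_s: 31.35
eef_pos: [0.4781, 0.0206, 0.3301]
eef_rot: [-0.002, 0.818, 0.576, -0.002]
wrist_force: [-0.5, -0.0, -1.2]
opening: 0.529
grasp_force: 61.8
```

Emit:
servo_tool(motion=[[[3,-1.1,0,0,1],[6,-2.2,0,0,1],[9,-3.3,0,0,1],[12,-4.4,0,0,1],[15,-5.5,0,0,1]]])

```text
time_s: 31.85
eef_pos: [0.4762, 0.1809, 0.33]
eef_rot: [-0.001, 0.817, 0.576, -0.002]
wrist_force: [0.4, 0.2, -1.6]
opening: 0.527
grasp_force: 61.8
```

Emit:
servo_tool(motion=[[[3,-1.1,0,0,1],[6,-2.2,0,0,1],[9,-3.3,0,0,1],[12,-4.4,0,0,1],[15,-5.5,0,0,1]]])

```text
time_s: 32.35
eef_pos: [0.4746, 0.3403, 0.3297]
eef_rot: [-0.001, 0.817, 0.576, -0.002]
wrist_force: [0.2, -0.9, -1.6]
opening: 0.531
grasp_force: 61.8
```

Emit:
servo_tool(motion=[[[2.5,-0.9,0,0,1],[4.7,-1.7,0,0,1],[6.3,-2.2,0,0,1],[7.5,-2.7,0,0,1],[8.1,-2.9,0,0,1]]])

```text
time_s: 32.85
eef_pos: [0.4751, 0.4256, 0.3305]
eef_rot: [-0.0, 0.817, 0.577, -0.002]
wrist_force: [-0.1, -0.7, -0.9]
opening: 0.531
grasp_force: 61.8
```

```bash
python3 - <<'E'
from h import *
go(.4771,.4248,.155); print(ctrl.get_obs()['eef_pos'])
E
```

```text
tool cm [ 0.04  0.26 17.55] tool-y yaw -19.56 q [0.54 0.27 1.35 0.   1.52 0.89] open 0.531
[0.47508419 0.42563296 0.33050941]
```

Emit:
servo_tool(motion=[[[0,0.1,1,0,1],[0,0.2,3.5,0,1],[0,0.2,7,0,1],[0,0.2,10,0,1],[0,0.2,12.5,0,1]]])

```text
time_s: 33.35
eef_pos: [0.4777, 0.4221, 0.2047]
eef_rot: [0.0, 0.818, 0.576, -0.002]
wrist_force: [-0.1, -0.5, -2.5]
opening: 0.532
grasp_force: 61.8
```

Emit:
servo_tool(motion=[[[0,0,1.5,0,1],[0,0,3,0,1],[0,0,4,0,1],[0,0,4,0,1],[0,0,4,0,1]]])

```text
time_s: 33.85
eef_pos: [0.4789, 0.424, 0.1686]
eef_rot: [0.0, 0.817, 0.576, 0.001]
wrist_force: [0.7, 0.5, -0.7]
opening: 0.531
grasp_force: 61.8
```

```bash
python3 - <<'E'
from h import *
go(.4771,.4248,.154); print(ctrl.get_obs()['eef_pos'])
c=cam('side'); np.save('side8.npy',c,allow_pickle=True); P=depthpts(c); h=cv2.cvtColor(c['pixels'],cv2.COLOR_RGB2HSV)
m=(np.hypot(P[...,0]-.477,P[...,1]-.425)<.045)
for z in (15,20,25,30,40,60,80,100):
    mm=m&(P[...,2]>z/1e3)&(P[...,2]<z/1e3+.008)
    if mm.sum()<5: continue
    q=P[mm]; d=np.array([.397,-.105]); d/=np.linalg.norm(d); t=np.array([-d[1],d[0]]); s=q[:,:2]@t*1000; lo,hi=np.percentile(s,[1,99])
    print(z,mm.sum(),'width',round(hi-lo,1),'lat centre',round((lo+hi)/2,1),'near',round((q[:,:2]@d).min()*1000,1))
print('mat lat/dep', np.array([476.6,426.1])@t, np.array([476.6,426.1])@d)
cv2.imwrite('pics/s8.png',cv2.resize(c['pixels'][280:440,120:290],(680,600)[:2],interpolation=2)[:,:,::-1])
E
```

```text
tool cm [ 0.01 -0.2   1.46] tool-y yaw -19.65 q [ 0.54  0.41  1.51 -0.    1.23  0.88] open 0.531
[0.47894357 0.42397098 0.16855522]
15 11 width 52.1 lat centre 533.9 near 323.9
20 42 width 55.4 lat centre 534.1 near 322.4
25 83 width 56.5 lat centre 534.5 near 321.8
30 135 width 56.5 lat centre 534.3 near 321.8
40 33 width 40.8 lat centre 536.2 near 325.8
60 96 width 52.8 lat centre 534.1 near 326.3
80 97 width 43.6 lat centre 534.2 near 330.3
100 43 width 36.0 lat centre 534.5 near 334.3
mat lat/dep 533.7984284867119 351.8067761500859
```

View pics/s8.png

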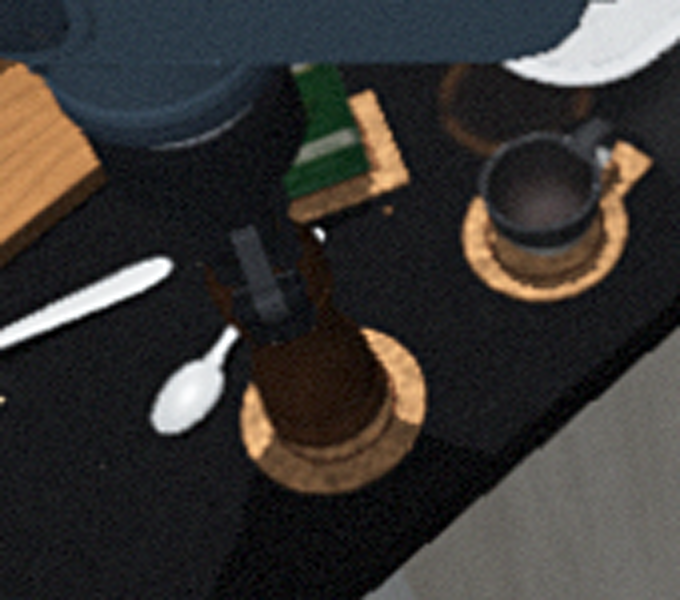

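The side view shows the mill upright just above its mat (centre (333,410)). Its axis is within 1 mm of the mat centre, so I set it down.

Emit:
servo_tool(motion=[[[0,-0.05,0.4,0,1],[0,-0.05,0.8,0,1],[0,-0.05,1.1,0,1],[0,-0.05,1.3,0,1],[0,-0.05,1.4,0,1]]])

```text
time_s: 34.4
eef_pos: [0.4782, 0.4244, 0.1545]
eef_rot: [-0.0, 0.817, 0.576, 0.0]
wrist_force: [-3.0, 0.9, 7.0]
opening: 0.532
grasp_force: 62.5
```

Emit:
servo_tool(motion=[[[0,0,0,0,1],[0,0,0.1,0,1],[0,0,0.1,0,1],[0,0,0.1,0,1],[0,0,0.1,0,1]]])

```text
time_s: 34.9
eef_pos: [0.4784, 0.4247, 0.1546]
eef_rot: [-0.0, 0.817, 0.576, 0.001]
wrist_force: [-2.9, -0.0, 8.0]
opening: 0.528
grasp_force: 62.5
```

Contact. Releasing, rising and withdrawing to a clear pose.

Emit:
servo_tool(motion=[[[0,0,0,0,0],[0,0,0,0,-0.1],[0,0,0,0,-0.3],[0,0,0,0,-1],[0,0,0,0,-1]]])

```text
time_s: 35.4
eef_pos: [0.478, 0.4237, 0.1524]
eef_rot: [0.0, 0.817, 0.576, -0.0]
wrist_force: [0.5, -0.2, -0.8]
opening: 0.959
grasp_force: 0.0
```

Emit:
servo_tool(motion=[[[0,0,0,0,-1],[0,0,0,0,-1],[0,0,-1,0,-1],[0,0,-3,0,-1],[0,0,-6,0,-1]]])

```text
time_s: 35.9
eef_pos: [0.4771, 0.4233, 0.2122]
eef_rot: [-0.0, 0.817, 0.576, -0.002]
wrist_force: [0.2, -1.1, 0.6]
opening: 0.997
grasp_force: 0.0
```

Emit:
servo_tool(motion=[[[0,0,-4,0,-1],[0,0,-8,0,-1],[0,0,-12,0,-1],[0,0,-12,0,-1],[0,0,-12,0,-1]]])

```text
time_s: 36.4
eef_pos: [0.4785, 0.4242, 0.335]
eef_rot: [0.0, 0.817, 0.576, 0.002]
wrist_force: [0.7, -0.1, -0.3]
opening: 1.0
grasp_force: 0.0
```

Emit:
servo_tool(motion=[[[-5,1.5,0,0,-1],[-10,3,0,0,-1],[-15,4.5,0,0,-1],[-20,6,0,0,-1],[-24,7.5,0,0,-1]]])

```text
time_s: 36.9
eef_pos: [0.4664, 0.1724, 0.331]
eef_rot: [-0.001, 0.817, 0.576, -0.001]
wrist_force: [1.3, -0.2, -0.2]
opening: 1.003
grasp_force: 0.0
```

Emit:
servo_tool(motion=[[[-5,1.5,0,0,-1],[-10,3,0,0,-1],[-15,4.5,0,0,-1],[-20,6,0,0,-1],[-24,7.5,0,0,-1]]])

```text
time_s: 37.4
eef_pos: [0.4564, -0.077, 0.3313]
eef_rot: [-0.001, 0.817, 0.576, -0.001]
wrist_force: [1.0, -0.7, 0.4]
opening: 1.001
grasp_force: 0.0
```

Emit:
servo_tool(motion=[[[-5,1.5,0,0,-1],[-10,3,0,0,-1],[-15,4.5,0,0,-1],[-20,6,0,0,-1],[-20,6,0,0,-1]]])

```text
time_s: 37.9
eef_pos: [0.4454, -0.2882, 0.3306]
eef_rot: [-0.001, 0.819, 0.574, -0.001]
wrist_force: [0.4, 1.1, 0.4]
opening: 1.004
grasp_force: 0.0
```

```bash
python3 - <<'E'
from h import *
o=ctrl.get_obs(); print(o['eef_pos'],o['time_s'])
c=cam('side'); np.save('side9.npy',c,allow_pickle=True);t=cam('top'); np.save('top9.npy',t,allow_pickle=True)
cv2.imwrite('pics/s9.png',cv2.hconcat([cv2.resize(c['pixels'][240:440,140:350],(420,400),interpolation=2),cv2.resize(t['pixels'][215:325,145:300],(380,400)[::1],interpolation=2)])[:,:,::-1])
P=depthpts(t)
for k,(x,y),z0,z1,zp in(('mill',(.477,.425),.133,.165,.146),('shaker',(.479,.104),.08,.1,.088),('packet',(.601,.349),.151,.165,.155)):
    m=(P[...,2]>z0)&(P[...,2]<z1)&(np.hypot(P[...,0]-x,P[...,1]-y)<.07)
    w=(plane(t,np.argwhere(m)[:,::-1],zp)[:,:2]*1000).astype(np.float32); print(k,m.sum(),[np.round(q,1).tolist() for q in cv2.minAreaRect(w)],[np.round(q,1) for q in cv2.minEnclosingCircle(w)])
E
```

```text
[ 0.44541589 -0.2882463   0.33055131] 37.9
mill 259 [[476.7, 423.8], [49.4, 46.7], 32.2] [array([477.2, 423.8]), np.float64(25.4)]
shaker 119 [[479.3, 102.2], [32.7, 30.3], 75.3] [array([478.9, 102.3]), np.float64(16.9)]
packet 294 [[600.7, 350.4], [66.2, 35.6], 70.4] [array([598.7, 351. ]), np.float64(36.1)]
```

View pics/s9.png

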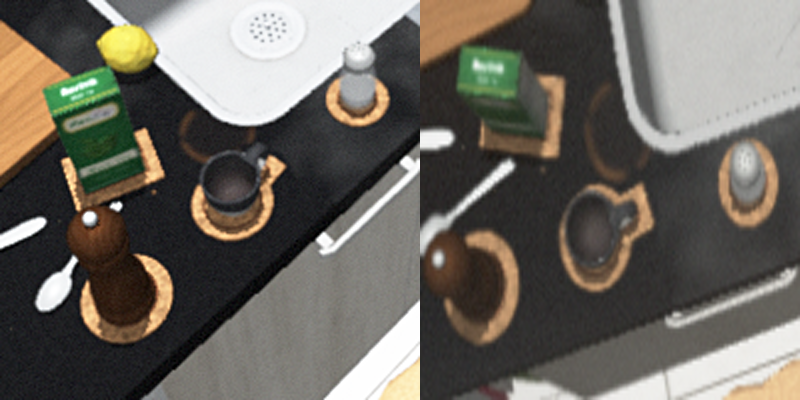

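Both views show all four things upright on their mats: packet (95,130), mill (105,260), cup (235,185) and shaker (358,80) in the side view. Offsets are about 1–3 mm, so I'm handing in.

```bash
python3 -c "
from bench import ctrl
print(ctrl.hand_in())"
```

```text
the job is handed in; nothing more can be done
None
```

The cup, salt shaker, tea packet and pepper mill all stand upright on their own mats, each within about 3 mm of the middle by the cameras, with the packet square, the cup's handle over its tab and nothing knocked over; handed in at about 38 s, with no verdict returned.

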